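Make up the laying kit and the grouting kit

ROBOT

A 6-joint arm with a two-finger parallel gripper is mounted at the origin on the work surface. World frame = base frame: x ahead of the robot, y to its left, z up, the work surface at z = 0. Lengths are in m, angles in degrees, forces in N, time in s.
With the tool pointing down it reaches from about 0.375 to 0.925 m from the base axis. Payload 5.7 kg.
Tool frame: the origin (TCP) lies at the very end of the fingers, on their centre line; the grasp point (between the pads) lies grip_point_offset behind it (grip_point_offset is the distance from the TCP to the grasp point, in m); z points along the fingers, y is the line along which they close (so a half turn about z gives the same grasp; the last joint's range is limited). The gripper opens to 85 mm and grips with 20 to 120 N. Pads are 22 mm wide; open, the fingers measure 114 mm over their backs; the gripper's body (76 mm by 85 mm) begins 54 mm behind the grasp point. The pads swing forward as they close: fully open they stand 13 mm farther back than shut.
Start: joints at [63.707, 20.558, 86.54, -0, 72.909, -6.595], TCP at [0.202, 0.565, 0.231] pointing down, gripper open.
Joint ranges: [-170.27, 170.27], [-57.76, 135], [12.27, 136.19], [-55.21, 235.2], [11.17, 155.16], [-170.74, 170.74]. Speed limits (degrees/s): [136.94, 136.94, 180, 180, 180, 180].

INTERFACE

Orientations are given as [roll, pitch, yaw] about the fixed x, y, z axes, in that order (R = Rz(yaw) Ry(pitch) Rx(roll)).
In Python, from bench import state, grab_frame, camera_model, hand_in, grip_point_offset gives the robot as it stands.
- The arm moves only by the shell command python3 -m creep 'ROWS' [OPENING]. ROWS is JSON, a list of rows, each a list of 2 entries, a list of its own where there are three numbers: the shift along the tool's x, y, z in mm, then the turn about the tool's z in units of 5 degrees (1.0 is 5 degrees). In form: [[[x, y, z], turn], ...]. A call has 1 to 12 rows; each row is the pose to reach, as a shift and turn from the pose commanded when the call began, along the tool's axes at that moment; what a row does not reach only later rows make up. A row lasts 1/12 s, in which the tool goes at most 41.7 mm and 7.16 degrees, less where a joint would pass 70% of its speed; a pose out of reach is approached as far as the arm can. A call with a gripper value outside its range is refused whole. OPENING is the opening, from -1 (shut) to 1 (fully open), set as the call begins (- or left out, the last holds). The fingers move at their own pace and stop on an object; the grip force is fixed at half the most. Time passes only in rows, so rows that repeat a pose let the fingers close. It gives the time, the measured TCP pose, the force, the opening and the grip force at its end, in the units of the state.
- state(): the state, without advancing time (a new reading comes with each control period).
- grab_frame(name): name is "side" or "top" or "wrist"; returns (picture, depth): 420x560x3 uint8, red, green, blue; 420x560 float32, m along the optical axis (not along the pixel's ray), 0 where there is no reading.
- camera_model(name): a dict with "fovy" (degrees; the focal length in pixels is half the picture's height over the tangent of half this angle, whatever the lens; pixels are square), "cx", "cy" (the principal point, pixels), "R" (3x3) and "t" (3): a world point X has camera coordinates R X + t. Camera axes: x right, y down, z forward; pixel columns grow to the right and rows downward; lengths in m; the calibration is good to about 2 mm. A picture is of the moment at which its call begins: read the wrist's pose just before it. camera_model takes no time and is no camera call; for the wrist camera it gives the pose at the moment of the call.
- hand_in(): hands the job in; it is judged then, once.
The state is a dict: "time": time; "q": joint angles; "joint_velocities": joint speeds; "joint_efforts": joint torques, N m; "ee_pos": TCP position; "tcp_rot": TCP orientation; "contact_force": force on the tool from outside, world axes, zero at the start; "ft_torque": the same for the moment, N m; "finger_gap": finger opening in m; "gripper_force": force on a finger pad.
Only numpy, scipy, OpenCV 4.12 (cv2) and the standard library are available. Lean on these libraries where they do the work, as an engineer would, in place of code of your own. Each camera call takes 0.05 s, during which the arm holds its last target. There are 200 camera calls.

TASK

Make up the two kits for tomorrow's mosaic class from the stock on the bench. In the three-bay plywood tray, lay the tile nippers flat and lengthwise in the long bay, and stand the glue bottle and the small glass jar in the two small bays, one in each; in the two-bay grey plastic tray, lay the grout float on its sole, lengthwise in the broad bay, and stand the tub of grout in the narrower bay. Set each thing down on its bay's floor without dropping it, and leave the large jar, the brush and the mug where they are.

Things in the scene. Friction and masses are not known exactly. Their poses are not given: they have to be found in the camera images.
- laying_tray: Laying tray: plywood, three bays, 238 (x) by 206 (y) mm. Fixed. Walls 6 mm thick, tops 20 mm above the bench, floor 6 mm above it. Origin under its centre on the bench, x lengthwise and roughly away from the robot. Long bay (226 by 104 mm inside) centred at x 0, y -45 mm; two small bays (110 by 84 mm inside) centred at x -58 and x +58, y +55 mm.
- grouting_tray: Grouting tray: grey plastic, two bays side by side, 200 (x) by 206 (y) mm. Fixed. Walls 6 mm thick, tops 20 mm above the bench, floor 6 mm above it. Origin under its centre on the bench, x lengthwise and roughly away from the robot. Broad bay (188 by 104 mm inside) centred at x 0, y -45 mm; narrower bay (188 by 84 mm inside) centred at x 0, y +55 mm.
- nippers_mid (a point): Wheeled tile nippers, closed and rigid, lying flat: black handles, steel jaws with two cutting wheels at the +x end; 183 mm long (x -93 to +90), 15 mm high. This point is midway between the shanks, 7 mm above what they lie on, near the centre of mass. Grip here across y: the shanks are parallel, 40 mm wide over both for x -14 to +36; handle ends 60 mm over. 0.22 kg.
- float_handle (a point): Small grout float lying on its black rubber sole: 150 (x) by 70 (y) mm sole and plate, 11 mm thick, with a wooden bridge handle above it along x, 120 mm long, 26 mm wide (y), from 32 to 54 mm above the underside. This point is the handle's centre, 43 mm above the underside, the place to grip; z is up. 0.2 kg.
- bottle_mid (a point): White glue bottle with a grey nozzle, standing: 44 mm diameter, straight wall up to 64 mm, nozzle 22 mm diameter and narrower above that; 100 mm tall overall. This point is on its axis half-way up, 50 mm above the underside; z is its axis. About 0.12 kg.
- small_jar_mid (a point): Small closed glass jar of mosaic pieces with a steel lid, standing: 46 mm diameter, 64 mm tall (lid the top 12 mm, same diameter). This point is on its axis half-way up, 32 mm above the underside. About 0.14 kg.
- tub_mid (a point): Low white plastic tub of grout with a lid, standing: lid 64 mm diameter (32 to 44 mm above the underside), body 61 mm diameter below it, 44 mm tall. This point is on its axis half-way up, 22 mm above the underside. About 0.25 kg.
- large_jar_mid (a point): Large closed glass jar of mosaic pieces with a steel lid, standing among the stock: 70 mm diameter, 90 mm tall. This point is on its axis half-way up, 45 mm above the bench. Not part of a kit.
- brush: Flat brush lying beside the work: 174 mm long, wooden handle towards its -x end, 40 mm wide at the ferrule, 12 mm high. Origin at the underside near its middle. Not part of a kit.
- mug: White mug, 76 mm diameter, 92 mm tall, with a handle on its +y side. Origin at the centre of its underside. Not part of a kit.
Things that resemble listed ones, but are neither listed nor needed, are in the scene too. Leave any orange look-alike of the part that bears bottle_mid alone. What is shaped like the part that bears tub_mid but pink is not meant.

How it is judged:
By the outcome, as a careful person would: the job done as asked, in the order asked, and still so for the second after the job is handed in, with the robot touching nothing.
It also fails if it takes over 138 s, if anything falls off the work surface, if the arm or the gripper's body presses on something with over 40 N, if the wrist force passes 120 N, or if a joint passes its speed limit or range.

## Working session

There is one attempt and no reset: what is moved stays moved. The work goes in short steps, Python scripts to look and compute and a shell command to move; the robot and the scene stay as the last step left them, time stands still between calls to the robot, and variables do not carry over. Pictures are saved under pics/ and viewed, at most 14 in all, crops included, and the job is handed in when it is done.

```bash
ls; mkdir -p pics; python3 - <<'E'
from bench import *
import cv2
s=state();print(s, grip_point_offset)
for n in("top","side"):
    p,d=grab_frame(n);cv2.imwrite(f"pics/{n}0.png",p[:,:,::-1]);m=camera_model(n);print(n,m,d[d>0].min(),d.max())
E
```

```text
pics
{'time': 0.0, 'q': array([ 6.37078670e+01,  2.05994347e+01,  8.65971104e+01, -2.64572686e-04,
        7.29098476e+01, -6.59361413e+00]), 'joint_velocities': array([ 0.01497395,  0.01833002,  0.01307523,  0.10224008,  0.00203688,
       -0.00990225]), 'joint_efforts': array([-1.58195285e-04, -5.27612436e+01, -2.78616786e+01, -6.69991414e-05,
        1.30708271e-02,  5.92068500e-05]), 'ee_pos': array([0.20194169, 0.56428423, 0.23045048]), 'tcp_rot': array([-1.79894282e+02, -1.19656192e-02,  1.60301548e+02]), 'contact_force': array([-0.45129535,  0.07869632, -0.5072469 ]), 'ft_torque': array([ 0.05997786, -0.04754679,  0.02390843]), 'gripper_force': 0.0, 'finger_gap': 0.08551011020510123} 0.0187
top {'fovy': 44.98721003068921, 'cx': 273.6551416797752, 'cy': 199.84908207742998, 'R': array([[-0.03068278, -0.99951785,  0.00475811],
       [-0.9783272 ,  0.02905632, -0.20501614],
       [ 0.20477904, -0.01094545, -0.97874703]]), 't': array([0.00438906, 0.62549812, 1.27627008])} 0.9618171 2.3937979
side {'fovy': 54.6824151136035, 'cx': 273.3404301522534, 'cy': 204.95663107074958, 'R': array([[ 0.96079839, -0.27677321,  0.01621882],
       [-0.20315952, -0.74264754, -0.6381229 ],
       [ 0.18866019,  0.60981245, -0.76976367]]), 't': array([-0.58963218,  0.17070293,  1.14017118])} 0.75345767 3.2209227
```

View pics/top0.png

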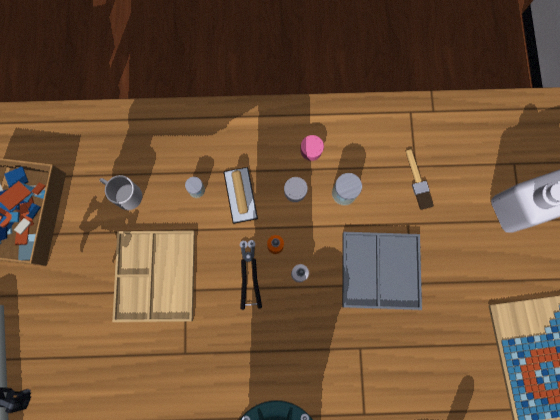

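View pics/side0.png

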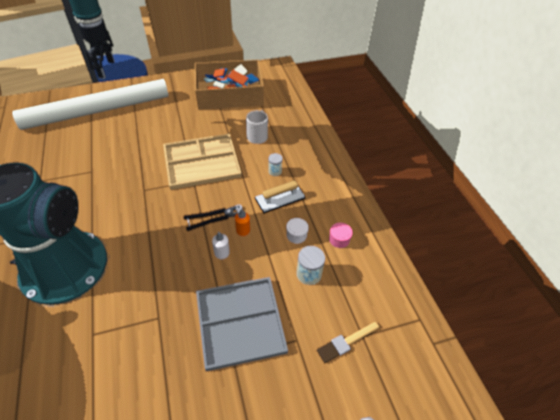

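The top view shows:
- **Parts:** nippers (250,275), white bottle (300,272), float (240,195), small jar (195,187), white tub (296,188).
- **Could be mistaken for them:** orange bottle (275,244), pink tub (312,147), large jar (347,188).
- **Leave alone:** mug (121,190), brush (420,180).
- **Trays:** plywood (155,276), with its small bays on the left (+y). Grey (382,270), with its narrow bay on the left.

By colour and size I choose the white bottle, the white tub and the smaller jar. Next I measure them.

```bash
cat > h.py <<'E'
import numpy as np, cv2
from bench import *
def cloud(n):
    m=camera_model(n); p,d=grab_frame(n); h,w=d.shape
    f=h/2/np.tan(np.radians(m["fovy"]/2)); v,u=np.mgrid[:h,:w]
    C=np.dstack([(u-m["cx"])/f*d,(v-m["cy"])/f*d,d])
    W=(C-m["t"])@m["R"]; W[d<=0]=np.nan
    return p,W,m,f
def ray(m,f,u,v,z):
    r=m["R"].T@np.array([(u-m["cx"])/f,(v-m["cy"])/f,1]); o=-m["R"].T@m["t"]
    return o+r*(z-o[2])/r[2]
E
python3 - <<'E'
from h import *
p,W,m,f=cloud("top")
z=W[...,2]; ok=(W[...,0]>.3)&(W[...,0]<.9)&(abs(W[...,1])<.6)
print("bench z",np.nanmedian(z[ok]),np.nanstd(z[ok&(z<.004)]))
M=((z>.006)&ok).astype(np.uint8)
n,L,S,c=cv2.connectedComponentsWithStats(M)
for i in range(1,n):
    if S[i,4]<40: continue
    P=W[L==i]; top=np.nanpercentile(P[:,2],97); T=P[P[:,2]>top-.006]
    r=cv2.minAreaRect((P[:,:2]*1000).astype(np.float32)); rt=cv2.minAreaRect((T[:,:2]*1000).astype(np.float32))
    g=lambda r:[np.round(a,1).tolist() for a in r]
    print(c[i].round(),S[i,4],"top",round(top,4),"all",g(r),"toprect",g(rt),"mean",(T.mean(0)*1000).round(1))
E
```

```text
bench z 0.0008199387538003043 0.0025720072586759013
[312. 147.] 460 top 0.0494 all [[779.5, -124.9], [62.7, 61.3], 1.0] toprect [[779.4, -124.7], [60.7, 60.5], 87.5] mean [ 779.5 -123.7   45.9]
[419. 184.] 569 top 0.0163 all [[689.1, -418.5], [175.5, 41.7], 8.8] toprect [[687.5, -418.5], [171.3, 41.3], 8.8] mean [ 669.  -419.6   12.8]
[ 48. 208.] 1413 top 0.0908 all [[616.8, 581.5], [36.9, 242.4], 90.0] toprect [[620.9, 582.4], [34.9, 234.3], 89.9] mean [631.  583.6  88.7]
[240. 195.] 1249 top 0.0567 all [[657.4, 77.5], [153.7, 72.3], 8.1] toprect [[655.6, 77.1], [116.3, 23.7], 9.1] mean [653.5  77.3  54. ]
[346. 188.] 724 top 0.0943 all [[657.0, -217.9], [68.6, 88.3], 26.7] toprect [[653.9, -210.0], [68.4, 67.3], 61.6] mean [ 653.2 -209.2   91.1]
[122. 191.] 789 top 0.0935 all [[670.6, 400.0], [109.3, 74.2], 53.5] toprect [[661.4, 387.2], [74.4, 74.3], 35.1] mean [661.9 387.   91.5]
[194. 186.] 314 top 0.0682 all [[678.4, 203.3], [59.2, 43.8], 43.0] toprect [[674.0, 199.0], [41.9, 43.4], 45.9] mean [673.7 197.9  64.9]
[295. 189.] 458 top 0.0491 all [[661.5, -73.5], [59.8, 63.0], 87.
[... 213 characters left out ...]
3]
[382. 271.] 3634 top 0.0236 all [[437.7, -296.7], [213.8, 203.9], 86.7] toprect [[436.7, -296.3], [207.0, 200.0], 86.5] mean [ 434.9 -293.1   21. ]
[275. 244.] 254 top 0.0965 all [[511.0, -14.4], [42.4, 42.4], 84.3] toprect [[510.9, -14.3], [10.2, 8.0], 88.6] mean [510.6 -14.   96.2]
[249. 274.] 661 top 0.019 all [[435.8, 62.0], [182.4, 57.5], 5.7] toprect [[436.6, 59.4], [179.0, 53.1], 4.1] mean [430.   57.3  15.5]
[299. 272.] 251 top 0.097 all [[433.8, -75.2], [45.4, 42.1], 86.2] toprect [[433.7, -75.8], [7.7, 12.8], 85.5] mean [434.  -75.9  97.1]
[495. 311.] 135 top 0.0171 all [[319.9, -587.7], [36.9, 24.3], 1.8] toprect [[320.0, -587.4], [24.7, 36.3], 89.1] mean [ 320.2 -588.3   14.1]
```

```bash
python3 - <<'E'
from h import *
p=cv2.imread("pics/top0.png")[130:320,90:430]
cv2.imwrite("pics/crop.png",cv2.resize(p,(800,447),interpolation=cv2.INTER_CUBIC))
E
```

```text
(no output)
```

View pics/crop.png

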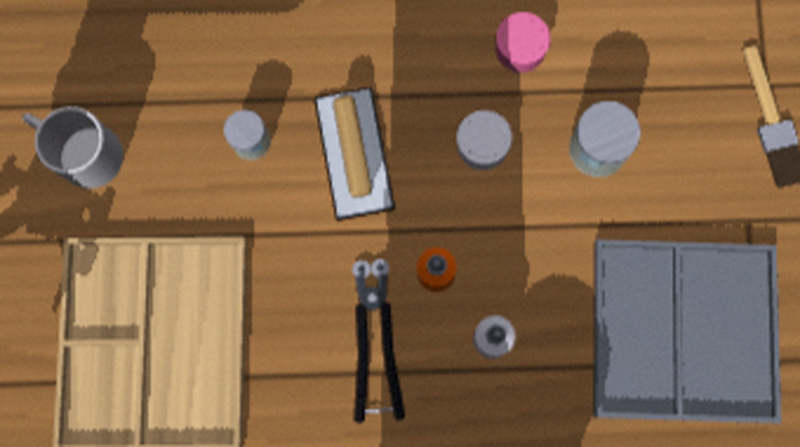

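The crop confirms the choice: white bottle at crop (494,335), white tub (483,138), and the small jar (246,133) against the large one at (608,132). The measured sizes and heights match the listed ones. I'll cross-check with the side camera and refine the headings.

```bash
cat >> h.py <<'E'
def plan(x,y,z,yaw):
    "mm, deg (tool pointing down) -> tool-axis shift mm and turn units from here"
    from scipy.spatial.transform import Rotation as Ro
    s=state(); R=Ro.from_euler("xyz",s["tcp_rot"],degrees=True).as_matrix()
    d=R.T@(np.array([x,y,z])-s["ee_pos"]*1000)
    t=-((yaw-s["tcp_rot"][2]+180)%360-180)/5
    print("now",(s["ee_pos"]*1000).round(1),s["tcp_rot"].round(1),"gap",round(s["finger_gap"]*1000,1),"t",s["time"],"-> shift",d.round(1),"turn",round(t,2))
E
python3 - <<'E'
from h import *
from numpy import *
p,W,m,f=cloud("side"); z=W[...,2]
def near(name,x,y,r,zt,w=.006):
    s=(hypot(W[...,0]-x,W[...,1]-y)<r)&(abs(z-zt)<w)
    P=W[s]*1000; R=cv2.minAreaRect(P[:,:2].astype(float32)); print(name,s.sum(),[round(a,1).tolist() for a in R],median(P[:,2]).round(1))
near("bottle",.434,-.076,.03,.09,.012);near("jar",.674,.198,.035,.064);near("tub",.661,-.074,.045,.044)
near("float",.655,.077,.08,.054);near("nip",.436,.060,.11,.014,.005)
near("lay",.442,.311,.17,.02,.005);near("grey",.437,-.297,.16,.02,.005)
# nipper heading from top
p,W,m,f=cloud("top"); z=W[...,2]
s=(hypot(W[...,0]-.436,W[...,1]-.06)<.11)&(z>.008)&(z<.03);P=W[s]*1000
for a in range(340,531,20):
    q=P[(abs(P[:,0]-a)<6)]; 
    if len(q): print(a,q[:,1].min().round(1),q[:,1].max().round(1),((q[:,1].min()+q[:,1].max())/2).round(1))
plan(436,60,231,184)
E
```

```text
bottle 55 [[436.5, -78.1], [15.5, 19.2], 81.1] 86.8
jar 117 [[675.7, 197.2], [45.5, 42.9], 43.1] 64.7
tub 315 [[663.8, -73.3], [64.2, 58.8], 72.5] 45.2
float 237 [[657.9, 76.1], [115.5, 30.0], 10.7] 53.5
nip 429 [[430.7, 49.6], [113.3, 175.5], 73.5] 13.6
lay 653 [[443.2, 312.8], [215.2, 238.0], 88.5] 19.8
grey 1112 [[439.4, -295.0], [208.3, 200.1], 86.5] 20.2
340 77.3 77.3 77.3
360 26.7 81.9 54.3
380 7.9 121.9 64.9
400 -24.9 79.0 27.1
420 36.0 75.9 56.0
440 37.8 75.5 56.7
460 -18.5 77.9 29.7
480 -13.9 77.6 31.8
500 -30.4 77.3 23.4
520 41.6 79.7 60.6
now [202.1 564.6 230.9] [-179.9   -0.   160.3] gap 85.5 t 0.25 -> shift [-3.903e+02 -3.962e+02  2.000e-01] turn -4.74
```

```bash
python3 -m creep '[[[-390,-396,0],-4.7],[[-390,-396,0],-4.7],[[-390,-396,0],-4.7],[[-390,-396,0],-4.7],[[-390,-396,0],-4.7],[[-390,-396,0],-4.7],[[-390,-396,0],-4.7],[[-390,-396,0],-4.7],[[-390,-396,0],-4.7],[[-390,-396,0],-4.7],[[-390,-396,0],-4.7],[[-390,-396,0],-4.7]]' 0.4; python3 - <<'E'
from h import *
plan(437,57,200,183)
E
```

```text
time: 1.25
ee_pos: [0.4116, 0.1121, 0.2316]
tcp_rot: [180.0, 0.0, -176.2]
contact_force: [0.8, 1.0, 0.3]
finger_gap: 0.0597
gripper_force: 0.0
now [411.6 112.1 231.6] [ 180.     0.  -176.2] gap 59.7 t 1.25 -> shift [-21.7 -56.6  31.6] turn 0.16
```

```bash
python3 -m creep '[[[-22,-57,30],0.2],[[-22,-57,30],0.2],[[-22,-57,30],0.2],[[-22,-57,30],0.2],[[-22,-57,30],0.2],[[-22,-57,30],0.2]]'; python3 - <<'E'
from h import *
plan(437,57,200,183)
p,W,m,f=cloud("wrist");cv2.imwrite("pics/w1.png",p[:,:,::-1])
z=W[...,2];P=W[(z>.009)&(z<.03)&(W[...,1]>.01)&(W[...,1]<.11)&(W[...,0]>.3)&(W[...,0]<.56)]*1000
if len(P):
  print(P.min(0),P.max(0),[np.round(a,1).tolist() for a in cv2.minAreaRect(P[:,:2].astype(np.float32))])
  for a in range(350,531,15):
    q=P[abs(P[:,0]-a)<3,1]
    if len(q): print(a,np.percentile(q,[2,98]).round(1),np.percentile(q,[2,98]).mean().round(1))
E
```

```text
time: 1.75
ee_pos: [0.4366, 0.0596, 0.2017]
tcp_rot: [180.0, 0.0, -177.1]
contact_force: [-0.0, -0.2, 0.0]
finger_gap: 0.06
gripper_force: 0.0
now [436.6  59.6 201.7] [ 180.     0.  -177.1] gap 60.0 t 1.75 -> shift [-0.3 -2.6  1.7] turn -0.03
[346.81344506  27.16108302   9.00157134] [529.88984844  83.59226878  17.45627456] [[438.5, 59.4], [181.6, 56.6], 2.8]
350 [28.2 82.7] 55.5
365 [29.2 82. ] 55.6
380 [31.6 81.2] 56.4
395 [33.8 79.7] 56.7
410 [36.1 78.4] 57.2
425 [39.3 77.1] 58.2
440 [38.9 77.9] 58.4
455 [39.4 79. ] 59.2
470 [39.9 79. ] 59.4
485 [46.  75.2] 60.6
500 [44.4 78. ] 61.2
515 [42.9 80.5] 61.7
530 [45.8 78.1] 62.0
```

View pics/w1.png

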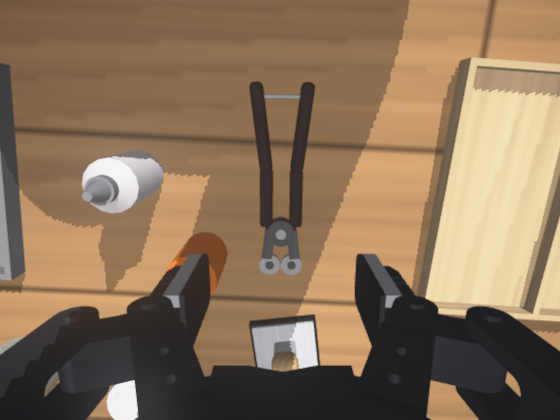

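```bash
python3 -m creep '[[[-3,-1,40],0.1],[[-3,-1,80],0.1],[[-3,-1,120],0.1],[[-3,-1,160],0.1],[[-3,-1,175],0.1],[[-3,-1,187],0.1],[[-3,-1,195],0.1],[[-3,-1,199],0.1],[[-3,-1,199],0.1],[[-3,-1,199],0.1]]' && python3 -m creep '[[[0,0,0],0],[[0,0,0],0],[[0,0,0],0],[[0,0,0],0],[[0,0,0],0],[[0,0,0],0],[[0,0,0],0],[[0,0,0],0]]' -1; python3 -m creep '[[[0,0,-10],0],[[0,0,-30],0],[[0,0,-60],0],[[0,0,-60],0],[[0,0,-60],0]]'
```

```text
time: 2.63
ee_pos: [0.4405, 0.0581, 0.0029]
tcp_rot: [-180.0, 0.1, -177.7]
contact_force: [0.5, -0.3, 1.0]
finger_gap: 0.0596
gripper_force: 0.0
time: 3.3
ee_pos: [0.4408, 0.0578, 0.0036]
tcp_rot: [-180.0, 0.1, -177.7]
contact_force: [-1.6, -0.1, 8.8]
finger_gap: 0.0382
gripper_force: 59.7
time: 3.72
ee_pos: [0.4416, 0.0577, 0.064]
tcp_rot: [-180.0, 0.3, -177.7]
contact_force: [0.5, 0.2, -2.9]
finger_gap: 0.0381
gripper_force: 61.9
```

```bash
python3 - <<'E'
from h import *
plan(443,266.5,150,178.4)
E
```

```text
now [441.6  57.7  64. ] [-180.     0.3 -177.7] gap 38.1 t 3.7167 -> shift [-10.2 208.6 -86. ] turn 0.78
```

```bash
python3 -m creep '[[[0,0,-35],0],[[-5,30,-65],0.3],[[-10,65,-86],0.6],[[-10,105,-86],0.8],[[-10,145,-86],0.8],[[-10,180,-86],0.8],[[-10,200,-86],0.8],[[-10,208,-86],0.8],[[-10,208,-86],0.8],[[-10,208,-86],0.8],[[-10,208,-86],0.8]]'; python3 - <<'E'
from h import *
plan(443,266.5,40,178.4)
p,W,m,f=cloud("wrist");cv2.imwrite("pics/w2.png",p[:,:,::-1])
z=W[...,2];b=(z>.013)&(z<.027)&(W[...,1]>.19)&(W[...,1]<.45)&(W[...,0]>.3)&(W[...,0]<.58)
P=W[b]*1000
print([np.round(a,1).tolist() for a in cv2.minAreaRect(P[:,:2].astype(np.float32))],np.median(P[:,2]),P.min(0),P.max(0))
E
```

```text
time: 4.63
ee_pos: [0.441, 0.2645, 0.1476]
tcp_rot: [-179.9, -0.1, 178.3]
contact_force: [0.3, -0.1, -1.9]
finger_gap: 0.0383
gripper_force: 61.9
now [441.  264.5 147.6] [-1.799e+02 -1.000e-01  1.783e+02] gap 38.3 t 4.6333 -> shift [ -2.1   2.2 107.6] turn -0.03
[[442.6, 311.4], [207.0, 238.4], 88.8] 19.424404149843234 [322.00396568 207.15895634  13.00290221] [561.63453986 416.94348719  22.36957926]
```

View pics/w2.png

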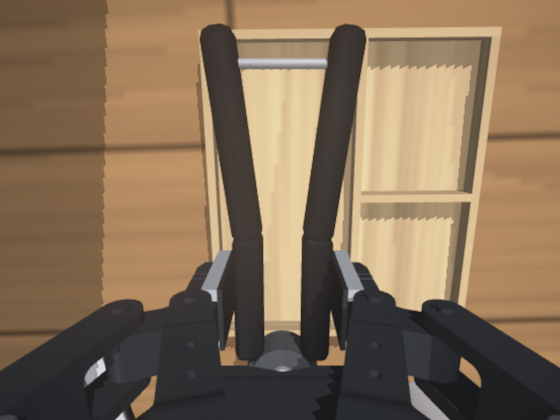

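The nippers are held straight and the long bay is beneath them, with handle ends near (218,35) and (347,35). Tray pose agrees: (442.6, 311.4), −1.2°. Lowering.

```bash
python3 -m creep '[[[-2,2,35],0],[[-2,2,70],0],[[-2,2,100],0],[[-2,2,115],0],[[-2,2,125],0],[[-2,2,131],0],[[-2,2,135],0],[[-2,2,137],0],[[-2,2,138],0],[[-2,2,138],0],[[-2,2,138],0]]'
```

```text
time: 5.6
ee_pos: [0.4443, 0.2682, 0.0111]
tcp_rot: [180.0, 0.1, 178.3]
contact_force: [0.8, -0.2, -2.1]
finger_gap: 0.0383
gripper_force: 61.8
```

```bash
python3 -m creep '[[[0,0,1],0],[[0,0,1.5],0],[[0,0,1.5],0],[[0,0,1.5],0]]';python3 -m creep '[[[0,0,0.5],0],[[0,0,1],0],[[0,0,1],0],[[0,0,1],0]]'
```

```text
time: 5.93
ee_pos: [0.4441, 0.2682, 0.0096]
tcp_rot: [180.0, 0.1, 178.3]
contact_force: [-0.4, -0.7, 5.6]
finger_gap: 0.0384
gripper_force: 62.7
time: 6.27
ee_pos: [0.4441, 0.2682, 0.0096]
tcp_rot: [180.0, 0.1, 178.3]
contact_force: [-3.5, -2.6, 17.7]
finger_gap: 0.0384
gripper_force: 64.0
```

```bash
python3 -m creep '[[[0,0,-1],0],[[0,0,-1],0],[[0,0,-1],0],[[0,0,-1],0],[[0,0,-1],0]]' 0.4 && python3 -m creep '[[[0,0,-15],0],[[0,0,-40],0],[[0,0,-80],0],[[0,0,-120],0],[[0,0,-160],0],[[0,0,-180],0],[[0,0,-180],0],[[0,0,-180],0]]'; python3 - <<'E'
from h import *
plan(435,-76.5,190,180)
p,W,m,f=cloud("wrist");cv2.imwrite("pics/w3.png",p[:,:,::-1])
p,W,m,f=cloud("top")
z=W[...,2];P=W[(z>.014)&(z<.05)&(W[...,1]>.223)&(W[...,1]<.31)&(W[...,0]>.34)&(W[...,0]<.545)]*1000
E
```

```text
time: 6.68
ee_pos: [0.4436, 0.2679, 0.0086]
tcp_rot: [-180.0, -0.0, 178.3]
contact_force: [-0.0, -0.2, -0.9]
finger_gap: 0.0598
gripper_force: 0.0
time: 7.35
ee_pos: [0.4445, 0.2683, 0.19]
tcp_rot: [179.9, 0.2, 178.3]
contact_force: [-1.0, -1.1, -0.9]
finger_gap: 0.0595
gripper_force: 0.0
now [444.5 268.3 190. ] [179.9   0.2 178.3] gap 59.5 t 7.35 -> shift [  -0.7 -344.9   -0.5] turn -0.34
```

View pics/w3.png

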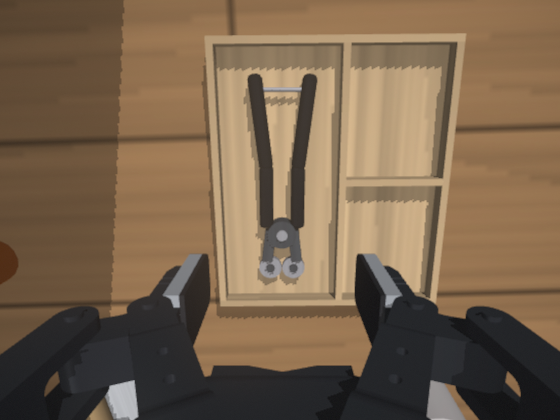

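The nippers lie flat and lengthwise in the long bay, from (283,75) to (281,270). Next, the white bottle.

```bash
python3 -m creep '[[[-1,-40,0],0],[[-1,-80,0],0],[[-1,-120,0],0],[[-1,-160,0],0],[[-1,-200,0],0],[[-1,-240,0],0],[[-1,-280,0],0],[[-1,-315,0],0],[[-1,-335,0],0],[[-1,-345,0],-0.3],[[-1,-345,0],-0.3],[[-1,-345,0],-0.3]]' 0.7; python3 - <<'E'
from h import *
p,W,m,f=cloud("wrist")
z=W[...,2];P=W[(z>.055)&(z<.069)&(abs(W[...,1]+.0765)<.04)&(abs(W[...,0]-.435)<.04)]*1000
print(len(P),P.min(0),P.max(0),np.median(P,0)); 
n=W[(z>.08)&(z<.11)&(abs(W[...,1]+.0765)<.04)&(abs(W[...,0]-.435)<.04)]*1000
print(len(n),n.min(0),n.max(0)) if len(n) else 0
plan(435,-76.5,33,180)
E
```

```text
time: 8.45
ee_pos: [0.4333, -0.0768, 0.1873]
tcp_rot: [179.9, -0.2, 179.7]
contact_force: [0.5, -0.2, -0.3]
finger_gap: 0.0722
gripper_force: 0.0
1025 [413.72034482 -96.52487621  55.02696087] [457.26232391 -53.62849777  68.99973188] [427.23332222 -74.68899683  66.44037908]
758 [424.7336934  -85.52059138  80.32383043] [446.79276592 -64.34913291 100.7995504 ]
now [433.4 -76.3 187.6] [179.9  -0.2 179.7] gap 72.6 t 8.5 -> shift [ -2.   -0.4 154.6] turn -0.05
```

```bash
python3 -m creep '[[[-2,1,30],0],[[-2,1,65],0],[[-2,1,100],0],[[-2,1,125],0],[[-2,1,140],0],[[-2,1,150],0],[[-2,1,154],0],[[-2,1,154],0],[[-2,1,154],0]]' && python3 -m creep '[[[0,0,0],0],[[0,0,0],0],[[0,0,0],0],[[0,0,0],0],[[0,0,0],0],[[0,0,0],0],[[0,0,0],0],[[0,0,0],0]]' -1; python3 -m creep '[[[0,0,-10],0],[[0,0,-40],0],[[0,0,-80],0],[[0,0,-110],0],[[0,0,-110],0],[[0,0,-110],0]]'; python3 - <<'E'
from h import *
a=np.radians(-1.2);c,s=np.cos(a),np.sin(a);R=np.array([[c,-s],[s,c]])
for v in [(-58,55),(58,55)]: print(R@v+[442.6,311.4])
plan(386,367.5,145,180)
E
```

```text
time: 9.25
ee_pos: [0.4364, -0.0752, 0.0349]
tcp_rot: [180.0, -0.0, 179.9]
contact_force: [0.2, -0.6, 0.4]
finger_gap: 0.0728
gripper_force: 0.0
time: 9.92
ee_pos: [0.4371, -0.0761, 0.0359]
tcp_rot: [-180.0, 0.1, 179.8]
contact_force: [-0.4, 2.0, 6.8]
finger_gap: 0.0429
gripper_force: 60.0
time: 10.42
ee_pos: [0.4381, -0.0766, 0.1469]
tcp_rot: [-179.9, 0.3, 179.8]
contact_force: [0.3, -1.2, -1.7]
finger_gap: 0.0426
gripper_force: 61.2
[385.76455345 367.60259794]
[501.73911274 365.17327724]
now [438.1 -76.6 146.9] [-179.9    0.3  179.8] gap 42.6 t 10.4167 -> shift [ 53.7 443.9   0.8] turn -0.04
```

```bash
python3 -m creep '[[[4,35,0],0],[[8,75,0],0],[[12,115,0],0],[[16,155,0],0],[[20,195,0],0],[[25,235,0],0],[[30,275,0],0],[[35,315,0],0],[[40,355,0],0],[[45,390,0],0],[[50,415,0],0],[[54,435,0],0]]' && python3 -m creep '[[[0,9,0],0],[[0,9,0],0],[[0,9,0],0],[[0,9,0],0],[[0,9,0],0]]'; python3 - <<'E'
from h import *
plan(386,367.5,41.5,180)
E
```

```text
time: 11.42
ee_pos: [0.3822, 0.361, 0.143]
tcp_rot: [-179.9, -0.1, 179.9]
contact_force: [0.8, 0.1, -1.1]
finger_gap: 0.0425
gripper_force: 61.5
time: 11.83
ee_pos: [0.3839, 0.3667, 0.1444]
tcp_rot: [-179.9, -0.1, 179.7]
contact_force: [-0.2, 0.9, -1.7]
finger_gap: 0.0424
gripper_force: 61.5
now [383.9 366.7 144.4] [-1.799e+02 -1.000e-01  1.797e+02] gap 42.4 t 11.8333 -> shift [ -2.2   0.9 102.9] turn -0.06
```

```bash
python3 -m creep '[[[-2,1,30],0],[[-2,1,60],0],[[-2,1,80],0],[[-2,1,90],0],[[-2,1,96],0],[[-2,1,99],0],[[-2,1,100],0],[[-2,1,100],0],[[-2,1,100],0]]'; python3 -m creep '[[[0,0,1],0],[[0,0,2],0],[[0,0,2],0],[[0,0,2],0]]'
```

```text
time: 12.58
ee_pos: [0.3867, 0.3697, 0.0458]
tcp_rot: [179.9, 0.1, 179.8]
contact_force: [1.0, 0.2, -1.0]
finger_gap: 0.0423
gripper_force: 61.5
time: 12.92
ee_pos: [0.386, 0.3693, 0.0429]
tcp_rot: [180.0, 0.0, 179.8]
contact_force: [0.7, 0.5, -1.6]
finger_gap: 0.0425
gripper_force: 61.5
```

```bash
python3 -m creep '[[[0,0,0.5],0],[[0,0,1],0],[[0,0,1],0],[[0,0,1],0]]'; python3 -m creep '[[[0,0,0.5],0],[[0,0,1],0],[[0,0,1],0],[[0,0,1],0]]'
```

```text
time: 13.25
ee_pos: [0.386, 0.3693, 0.0419]
tcp_rot: [180.0, 0.0, 179.8]
contact_force: [-1.1, -0.3, 2.1]
finger_gap: 0.0429
gripper_force: 61.8
time: 13.58
ee_pos: [0.386, 0.3693, 0.0418]
tcp_rot: [180.0, 0.0, 179.8]
contact_force: [-3.3, -1.7, 13.1]
finger_gap: 0.0425
gripper_force: 62.9
```

```bash
python3 -m creep '[[[0,0,-1],0],[[0,0,-1],0],[[0,0,-1],0],[[0,0,-1],0],[[0,0,-1],0]]' 0.7 && python3 -m creep '[[[0,0,-15],0],[[0,0,-45],0],[[0,0,-85],0],[[0,0,-125],0],[[0,0,-145],0],[[0,0,-145],0]]' && python3 -m creep '[[[-30,-18,0],0],[[-65,-36,0],0],[[-100,-57,0],0],[[-135,-78,0],0],[[-170,-100,0],0],[[-205,-120,0],0],[[-240,-140,0],0],[[-270,-158,0],0],[[-289,-171,0],0],[[-289,-171,0],0],[[-289,-171,0],0]]'; python3 - <<'E'
from h import *
plan(675,197.5,22,180)
p,W,m,f=cloud("wrist")
z=W[...,2];P=W[(z>.058)&(z<.072)&(np.hypot(W[...,1]-.1975,W[...,0]-.675)<.045)]*1000
print(len(P),P.min(0),P.max(0),P.mean(0))
p,W,m,f=cloud("top");cv2.imwrite("pics/t3.png",cv2.resize(p[150:330,80:280,::-1],(800,720))[:600])
E
```

```text
time: 14.0
ee_pos: [0.3859, 0.3691, 0.0416]
tcp_rot: [-180.0, -0.0, 179.8]
contact_force: [-0.0, -0.4, 0.3]
finger_gap: 0.0723
gripper_force: 0.0
time: 14.5
ee_pos: [0.3888, 0.3714, 0.1919]
tcp_rot: [179.7, 0.4, 179.8]
contact_force: [1.4, 0.3, 0.2]
finger_gap: 0.0726
gripper_force: 0.0
time: 15.42
ee_pos: [0.6746, 0.1959, 0.1849]
tcp_rot: [-180.0, -0.1, 179.7]
contact_force: [-1.0, -0.9, -0.0]
finger_gap: 0.0721
gripper_force: 0.0
now [674.6 195.9 184.9] [-1.800e+02 -1.000e-01  1.797e+02] gap 72.1 t 15.4167 -> shift [ -0.7   1.6 162.9] turn -0.06
2853 [653.28779863 177.43939943  58.08873916] [698.43253116 222.55910893  65.97132188] [675.13609704 199.94075522  63.49682091]
```

View pics/t3.png

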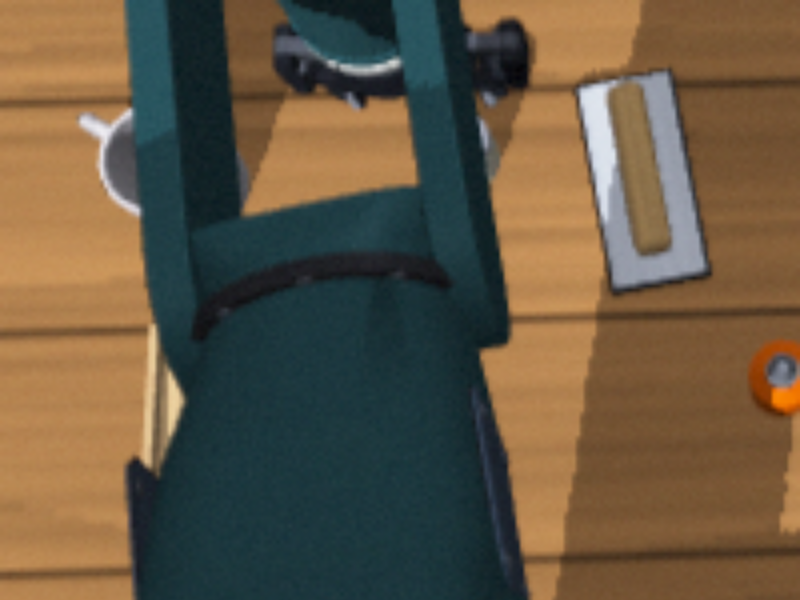

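The arm hides the tray here, so I'll check the bottle later. The close look puts the small jar at (676, 200): 45 mm wide, top at 64 mm, as listed.

```bash
python3 -m creep '[[[-1,4,30],0],[[-1,4,65],0],[[-1,4,100],0],[[-1,4,130],0],[[-1,4,150],0],[[-1,4,159],0],[[-1,4,163],0],[[-1,4,163],0],[[-1,4,163],0]]' && python3 -m creep '[[[0,0,0],0],[[0,0,0],0],[[0,0,0],0],[[0,0,0],0],[[0,0,0],0],[[0,0,0],0],[[0,0,0],0],[[0,0,0],0]]' -1; python3 -m creep '[[[0,0,-10],0],[[0,0,-40],0],[[0,0,-80],0],[[0,0,-120],0],[[0,0,-135],0],[[0,0,-135],0],[[0,0,-135],0]]'; python3 - <<'E'
from h import *
plan(502,365.5,155,180)
E
```

```text
time: 16.27
ee_pos: [0.6761, 0.2018, 0.0252]
tcp_rot: [180.0, 0.1, 179.8]
contact_force: [-0.2, -0.0, 0.5]
finger_gap: 0.0729
gripper_force: 0.0
time: 16.93
ee_pos: [0.6768, 0.2014, 0.0258]
tcp_rot: [180.0, 0.2, 179.8]
contact_force: [-0.1, 0.0, 5.7]
finger_gap: 0.045
gripper_force: 61.4
time: 17.52
ee_pos: [0.6759, 0.2013, 0.1604]
tcp_rot: [180.0, 0.1, 179.8]
contact_force: [-0.6, -0.2, -2.0]
finger_gap: 0.0451
gripper_force: 61.6
now [675.9 201.3 160.4] [1.800e+02 1.000e-01 1.798e+02] gap 45.1 t 17.5167 -> shift [174.5 163.6   5.1] turn -0.04
```

```bash
python3 -m creep '[[[20,18,0],0],[[48,45,0],0],[[76,72,0],0],[[104,98,0],0],[[130,122,0],0],[[152,143,0],0],[[168,157,0],0],[[174,163,0],0],[[174,163,0],0],[[174,163,0],0],[[174,163,0],0]]'; python3 - <<'E'
from h import *
plan(502,365.5,31.5,180)
p,W,m,f=cloud("wrist");cv2.imwrite("pics/w4.png",p[:,:,::-1])
E
```

```text
time: 18.43
ee_pos: [0.5027, 0.3638, 0.158]
tcp_rot: [-179.9, -0.0, 179.8]
contact_force: [-0.7, -0.4, -1.4]
finger_gap: 0.0444
gripper_force: 61.7
now [502.7 363.8 158. ] [-179.9   -0.   179.8] gap 44.4 t 18.4333 -> shift [  0.7   1.8 126.5] turn -0.05
```

View pics/w4.png

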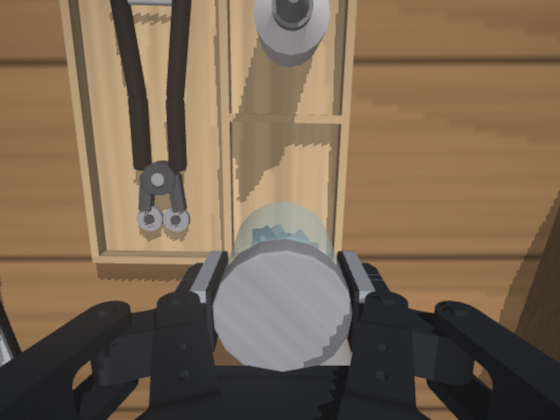

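The bottle stands in the near small bay at (290,30), and the held jar at (283,305) is above the far one. Lowering.

```bash
python3 -m creep '[[[1,1,35],0],[[1,1,70],0],[[1,1,95],0],[[1,1,110],0],[[1,1,118],0],[[1,1,122],0],[[1,1,124],0],[[1,1,124],0],[[1,1,124],0]]'; python3 -m creep '[[[0,0,1],0],[[0,0,2],0],[[0,0,2],0],[[0,0,2],0]]'
```

```text
time: 19.23
ee_pos: [0.5021, 0.3662, 0.0359]
tcp_rot: [179.9, 0.1, 179.8]
contact_force: [-1.4, 0.3, 0.5]
finger_gap: 0.0443
gripper_force: 61.6
time: 19.57
ee_pos: [0.501, 0.3659, 0.0331]
tcp_rot: [180.0, 0.0, 179.8]
contact_force: [0.4, -0.4, -0.8]
finger_gap: 0.0448
gripper_force: 61.6
```

```bash
python3 -m creep '[[[0,0,0.5],0],[[0,0,1],0],[[0,0,1],0],[[0,0,1],0]]'; python3 -m creep '[[[0,0,0.5],0],[[0,0,1],0],[[0,0,1],0],[[0,0,1],0]]'
```

```text
time: 19.9
ee_pos: [0.501, 0.3659, 0.0319]
tcp_rot: [180.0, 0.0, 179.8]
contact_force: [-0.3, 0.5, -1.3]
finger_gap: 0.045
gripper_force: 61.8
time: 20.23
ee_pos: [0.501, 0.3659, 0.0318]
tcp_rot: [180.0, 0.0, 179.8]
contact_force: [-2.1, -1.0, 8.0]
finger_gap: 0.0446
gripper_force: 62.6
```

```bash
python3 -m creep '[[[0,0,-0.5],0],[[0,0,-0.5],0],[[0,0,-0.5],0],[[0,0,-0.5],0],[[0,0,-0.5],0]]' 0.7 && python3 -m creep '[[[0,0,-15],0],[[0,0,-45],0],[[0,0,-85],0],[[0,0,-125],0],[[0,0,-150],0],[[0,0,-150],0],[[0,0,-150],0]]' && python3 -m creep '[[[-17,-32,0],0],[[-34,-64,0],0],[[-51,-96,0],0],[[-68,-128,0],0],[[-85,-160,0],-0.4],[[-102,-192,0],-0.8],[[-119,-224,0],-1.2],[[-136,-253,0],-1.6],[[-150,-278,0],-1.8],[[-156,-289,0],-1.8],[[-156,-289,0],-1.8],[[-156,-289,0],-1.8]]'; python3 - <<'E'
from h import *
plan(657,76.5,25,189)
p,W,m,f=cloud("wrist");cv2.imwrite("pics/w5.png",p[:,:,::-1])
z=W[...,2];P=W[(z>.048)&(z<.06)&(np.hypot(W[...,1]-.0765,W[...,0]-.657)<.08)]*1000
print(len(P),[np.round(a,1).tolist() for a in cv2.minAreaRect(P[:,:2].astype(np.float32))],np.median(P[:,2]))
E
```

```text
time: 20.65
ee_pos: [0.5009, 0.3658, 0.0311]
tcp_rot: [-180.0, -0.0, 179.8]
contact_force: [-0.3, 0.2, -0.3]
finger_gap: 0.0725
gripper_force: 0.0
time: 21.23
ee_pos: [0.5021, 0.3665, 0.1832]
tcp_rot: [179.9, 0.2, 179.8]
contact_force: [0.5, 0.6, -1.2]
finger_gap: 0.0725
gripper_force: 0.0
time: 22.23
ee_pos: [0.6548, 0.0763, 0.1795]
tcp_rot: [179.9, -0.2, -171.3]
contact_force: [0.2, 1.1, 0.4]
finger_gap: 0.0724
gripper_force: 0.0
now [654.8  76.3 179.5] [ 179.9   -0.2 -171.3] gap 72.4 t 22.2333 -> shift [ -2.7  -0.3 154.5] turn -0.06
4542 [[656.8, 78.7], [116.5, 25.0], 9.2] 52.859233373167655
```

View pics/w5.png

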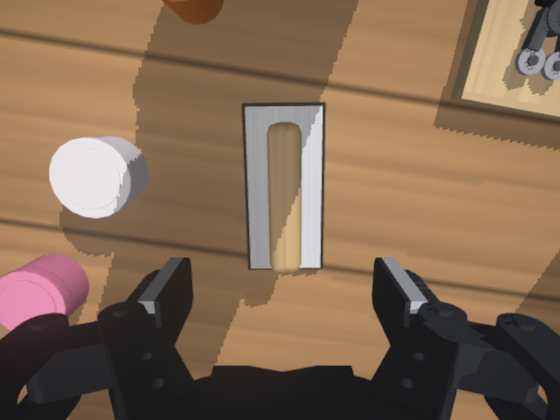

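The float's handle runs (285,125)–(286,270), centred between the fingers. Gripping.

```bash
python3 -m creep '[[[-2,2,30],-0.1],[[-2,2,65],-0.1],[[-2,2,95],-0.1],[[-2,2,120],-0.1],[[-2,2,138],-0.1],[[-2,2,148],-0.1],[[-2,2,153],-0.1],[[-2,2,153],-0.1],[[-2,2,153],-0.1]]' && python3 -m creep '[[[0,0,0],0],[[0,0,0],0],[[0,0,0],0],[[0,0,0],0],[[0,0,0],0],[[0,0,0],0],[[0,0,0],0],[[0,0,0],0],[[0,0,0],0]]' -1; python3 -m creep '[[[0,0,-10],0],[[0,0,-40],0],[[0,0,-80],0],[[0,0,-120],0],[[0,0,-135],0],[[0,0,-135],0],[[0,0,-135],0]]'; python3 - <<'E'
from h import *
a=np.radians(-3.4);c,s=np.cos(a),np.sin(a);R=np.array([[c,-s],[s,c]])
for v in [(0,-45),(0,55)]: print(R@v+[438.3,-295.7])
plan(435.6,-340.6,163,176.6)
E
```

```text
time: 23.03
ee_pos: [0.6581, 0.0793, 0.0292]
tcp_rot: [-180.0, 0.1, -170.7]
contact_force: [0.2, 0.1, 0.3]
finger_gap: 0.0723
gripper_force: 0.0
time: 23.78
ee_pos: [0.6584, 0.0785, 0.0294]
tcp_rot: [-180.0, 0.1, -170.7]
contact_force: [-0.6, 0.5, 6.1]
finger_gap: 0.0248
gripper_force: 60.9
time: 24.37
ee_pos: [0.6578, 0.0785, 0.1642]
tcp_rot: [-180.0, 0.1, -170.7]
contact_force: [-0.5, -0.3, -2.3]
finger_gap: 0.0249
gripper_force: 60.0
[ 435.63121319 -340.62079226]
[ 441.56185055 -240.79680946]
now [657.8  78.5 164.2] [-1.800e+02  1.000e-01 -1.707e+02] gap 24.9 t 24.3667 -> shift [ 287.  -377.7    0.9] turn 2.54
```

```bash
python3 -m creep '[[[20,-26,0],0],[[43,-57,0],0.2],[[66,-88,0],0.4],[[90,-118,0],0.7],[[114,-150,0],1],[[138,-182,0],1.3],[[162,-213,0],1.6],[[186,-245,0],1.9],[[210,-276,0],2.2],[[234,-308,0],2.5],[[255,-336,0],2.5],[[272,-358,0],2.5]]' && python3 -m creep '[[[8,-10,0],0],[[13,-20,0],0],[[13,-20,0],0],[[13,-20,0],0],[[13,-20,0],0],[[13,-20,0],0]]'; python3 - <<'E'
from h import *
plan(435.6,-340.6,35,176.6)
p,W,m,f=cloud("wrist");cv2.imwrite("pics/w6.png",p[:,:,::-1])
z=W[...,2];b=(z>.014)&(z<.026)&(W[...,1]>-.45)&(W[...,1]<-.16)&(W[...,0]>.3)&(W[...,0]<.58)
P=W[b]*1000
print([np.round(a,1).tolist() for a in cv2.minAreaRect(P[:,:2].astype(np.float32))],np.median(P[:,2]))
E
```

```text
time: 25.37
ee_pos: [0.444, -0.3197, 0.1609]
tcp_rot: [179.9, -0.2, 176.7]
contact_force: [0.2, 0.1, -1.6]
finger_gap: 0.0249
gripper_force: 59.9
time: 25.87
ee_pos: [0.4335, -0.3365, 0.1631]
tcp_rot: [180.0, -0.0, 176.9]
contact_force: [0.0, 0.2, -2.3]
finger_gap: 0.0248
gripper_force: 60.0
now [ 433.5 -336.5  163.1] [180.   -0.  176.9] gap 24.8 t 25.8667 -> shift [ -2.3  -4.  128.1] turn 0.06
[[438.5, -295.3], [206.8, 200.4], 86.4] 19.471793478661922
```

View pics/w6.png

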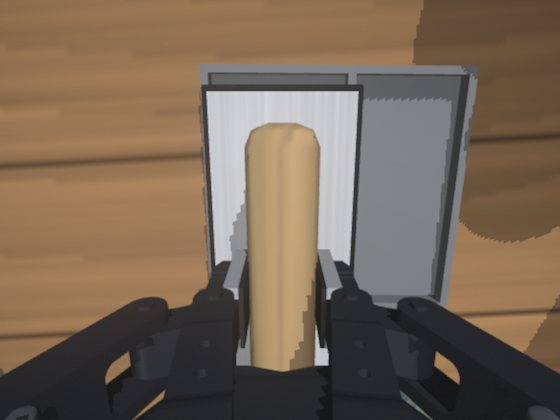

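The float is held square over the broad bay, its plate from (205,88) to (360,88). The tray pose agrees. Lowering.

```bash
python3 -m creep '[[[-2,-4,35],0],[[-2,-4,70],0],[[-2,-4,95],0],[[-2,-4,110],0],[[-2,-4,118],0],[[-2,-4,122],0],[[-2,-4,125],0],[[-2,-4,125],0],[[-2,-4,125],0],[[-2,-4,125],0]]'; python3 -m creep '[[[0,0,1],0],[[0,0,1.5],0],[[0,0,1.5],0],[[0,0,1.5],0]]'
```

```text
time: 26.75
ee_pos: [0.4354, -0.3427, 0.0394]
tcp_rot: [-179.9, 0.1, 176.8]
contact_force: [0.1, -0.3, -2.1]
finger_gap: 0.0245
gripper_force: 59.9
time: 27.08
ee_pos: [0.4347, -0.3421, 0.037]
tcp_rot: [-180.0, 0.0, 176.8]
contact_force: [0.2, 0.3, -1.0]
finger_gap: 0.0247
gripper_force: 59.9
```

```bash
python3 -m creep '[[[0,0,0.5],0],[[0,0,1],0],[[0,0,1],0],[[0,0,1],0]]'; python3 -m creep '[[[0,0,0.5],0],[[0,0,1],0],[[0,0,1],0],[[0,0,1],0]]'
```

```text
time: 27.42
ee_pos: [0.4347, -0.342, 0.0358]
tcp_rot: [180.0, -0.0, 176.8]
contact_force: [-0.0, 0.8, -1.9]
finger_gap: 0.0251
gripper_force: 59.9
time: 27.75
ee_pos: [0.4348, -0.3421, 0.0354]
tcp_rot: [-180.0, 0.0, 176.8]
contact_force: [-1.4, 1.0, 4.5]
finger_gap: 0.0251
gripper_force: 61.0
```

```bash
python3 -m creep '[[[0,0,0],0],[[0,0,0],0],[[0,0,0],0],[[0,0,0],0],[[0,0,0],0]]' 0.5 && python3 -m creep '[[[0,0,-15],0],[[0,0,-45],0],[[0,0,-85],0],[[0,0,-125],0],[[0,0,-145],0],[[0,0,-145],0],[[0,0,-145],0]]' && python3 -m creep '[[[-20,26,0],0],[[-44,58,0],0],[[-68,90,0],0],[[-92,121,0],0],[[-116,153,0],0],[[-140,185,0],0],[[-164,217,0],0],[[-188,247,0],0],[[-205,270,0],0],[[-212,280,0],0],[[-212,280,0],0],[[-212,280,0],0]]' 1; python3 - <<'E'
from h import *
plan(662.5,-73.5,14,177)
p,W,m,f=cloud("wrist");cv2.imwrite("pics/w7.png",p[:,:,::-1])
z=W[...,2];P=W[(z>.038)&(z<.05)&(np.hypot(W[...,1]+.0735,W[...,0]-.6625)<.05)]*1000
print(len(P),P.min(0),P.max(0),P.mean(0))
E
```

```text
time: 28.17
ee_pos: [0.4348, -0.3421, 0.0347]
tcp_rot: [-180.0, -0.0, 176.8]
contact_force: [-0.2, -0.4, 0.7]
finger_gap: 0.0641
gripper_force: 0.0
time: 28.75
ee_pos: [0.4355, -0.3428, 0.1813]
tcp_rot: [-179.9, 0.1, 176.8]
contact_force: [-0.4, 0.4, -1.0]
finger_gap: 0.0639
gripper_force: 0.0
time: 29.75
ee_pos: [0.6608, -0.074, 0.1778]
tcp_rot: [-180.0, -0.2, 176.9]
contact_force: [-0.5, -0.5, -0.2]
finger_gap: 0.0854
gripper_force: 0.0
now [660.8 -74.  177.8] [-180.    -0.2  176.9] gap 85.4 t 29.75 -> shift [ -2.3   0.7 163.8] turn -0.02
5000 [ 631.87424531 -104.42725979   38.10922263] [695.00441494 -41.4383969   47.49209461] [662.26538839 -72.91086822  44.10694156]
```

View pics/w7.png

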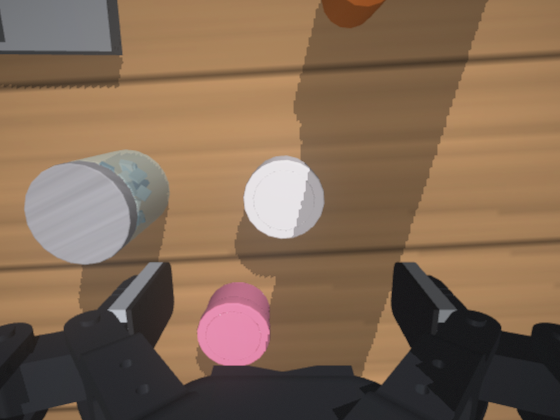

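The white tub is at (284,197), clear of the large jar (95,205) and the pink tub (235,325). Gripping it.

```bash
python3 -m creep '[[[-3,1,35],0],[[-3,1,75],0],[[-3,1,110],0],[[-3,1,135],0],[[-3,1,150],0],[[-3,1,160],0],[[-3,1,165],0],[[-3,1,165],0],[[-3,1,165],0]]' && python3 -m creep '[[[0,0,0],0],[[0,0,0],0],[[0,0,0],0],[[0,0,0],0],[[0,0,0],0],[[0,0,0],0],[[0,0,0],0],[[0,0,0],0]]' -1; python3 -m creep '[[[0,0,-10],0],[[0,0,-40],0],[[0,0,-80],0],[[0,0,-115],0],[[0,0,-125],0],[[0,0,-125],0],[[0,0,-125],0]]'; python3 - <<'E'
from h import *
plan(441.7,-240.4,140,177)
E
```

```text
time: 30.55
ee_pos: [0.6655, -0.0743, 0.0157]
tcp_rot: [-180.0, 0.1, 176.8]
contact_force: [0.1, -0.5, 1.4]
finger_gap: 0.0849
gripper_force: 0.0
time: 31.22
ee_pos: [0.6663, -0.0738, 0.0169]
tcp_rot: [-180.0, 0.2, 176.8]
contact_force: [-1.4, -0.7, 5.5]
finger_gap: 0.0621
gripper_force: 64.4
time: 31.8
ee_pos: [0.6648, -0.0733, 0.1399]
tcp_rot: [-180.0, 0.0, 176.8]
contact_force: [-0.7, -0.4, -4.4]
finger_gap: 0.0617
gripper_force: 66.9
now [664.8 -73.3 139.9] [-180.     0.   176.8] gap 61.7 t 31.8 -> shift [ 2.135e+02 -1.792e+02 -1.000e-01] turn -0.04
```

```bash
python3 -m creep '[[[20,-17,0],0],[[46,-39,0],0],[[74,-62,0],0],[[102,-86,0],0],[[130,-109,0],0],[[158,-132,0],0],[[182,-152,0],0],[[200,-168,0],0],[[213,-179,0],0],[[213,-179,0],0],[[213,-179,0],0],[[213,-179,0],0]]'; python3 - <<'E'
from h import *
plan(441.7,-240.4,22.5,177)
p,W,m,f=cloud("wrist");cv2.imwrite("pics/w8.png",p[:,:,::-1])
E
```

```text
time: 32.8
ee_pos: [0.4419, -0.2395, 0.1385]
tcp_rot: [179.9, -0.1, 176.8]
contact_force: [-0.1, 0.3, -3.0]
finger_gap: 0.0619
gripper_force: 66.9
now [ 441.9 -239.5  138.5] [ 1.799e+02 -1.000e-01  1.768e+02] gap 61.9 t 32.8 -> shift [-1.00e-01 -1.10e+00  1.16e+02] turn -0.05
```

View pics/w8.png

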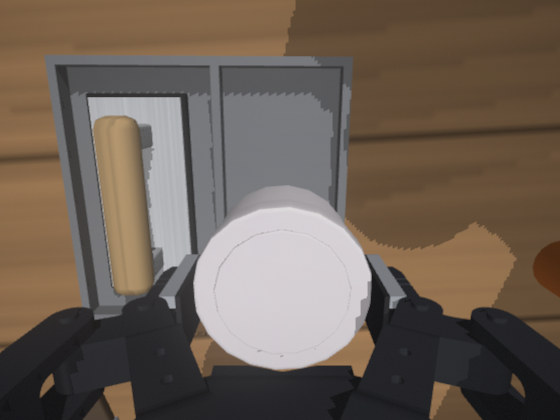

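The float lies in the broad bay (handle (118,120)–(133,290)), and the tub is over the narrower bay. Lowering.

```bash
python3 -m creep '[[[0,-1,35],0],[[0,-1,65],0],[[0,-1,88],0],[[0,-1,100],0],[[0,-1,107],0],[[0,-1,111],0],[[0,-1,113],0],[[0,-1,113],0],[[0,-1,113],0]]'; python3 -m creep '[[[0,0,1],0],[[0,0,2],0],[[0,0,2],0],[[0,0,2],0]]'
```

```text
time: 33.6
ee_pos: [0.4431, -0.2416, 0.0275]
tcp_rot: [-179.9, 0.1, 176.8]
contact_force: [0.1, 0.1, -3.4]
finger_gap: 0.0618
gripper_force: 66.9
time: 33.93
ee_pos: [0.4424, -0.2415, 0.0251]
tcp_rot: [-180.0, 0.0, 176.8]
contact_force: [-0.9, 0.3, -2.5]
finger_gap: 0.0619
gripper_force: 66.9
```

```bash
python3 -m creep '[[[0,0,0.5],0],[[0,0,1],0],[[0,0,1],0],[[0,0,1],0]]'; python3 -m creep '[[[0,0,0.5],0],[[0,0,1],0],[[0,0,1],0],[[0,0,1],0]]'
```

```text
time: 34.27
ee_pos: [0.4423, -0.2413, 0.0238]
tcp_rot: [-180.0, -0.0, 176.8]
contact_force: [-1.1, -0.8, -2.9]
finger_gap: 0.0616
gripper_force: 66.9
time: 34.6
ee_pos: [0.4423, -0.2414, 0.0229]
tcp_rot: [-180.0, -0.0, 176.8]
contact_force: [-0.9, -0.7, -0.7]
finger_gap: 0.0619
gripper_force: 67.2
```

```bash
python3 -m creep '[[[0,0,0.5],0],[[0,0,1],0],[[0,0,1],0],[[0,0,1],0]]'
```

```text
time: 34.93
ee_pos: [0.4424, -0.2413, 0.0228]
tcp_rot: [-180.0, 0.0, 176.8]
contact_force: [-3.4, 1.5, 11.3]
finger_gap: 0.0618
gripper_force: 68.5
```

```bash
python3 -m creep '[[[0,0,-0.5],0],[[0,0,-0.5],0],[[0,0,-0.5],0],[[0,0,-0.5],0],[[0,0,-0.5],0]]' 0.9 && python3 -m creep '[[[0,0,-10],0],[[0,0,-35],0],[[0,0,-75],0],[[0,0,-115],0],[[0,0,-155],0],[[0,0,-195],0],[[0,0,-195],0],[[0,0,-195],0]]' && python3 -m creep '[[[0,35,0],0],[[0,75,0],0],[[0,115,0],0],[[0,155,0],0],[[0,195,0],0],[[0,225,0],0],[[0,240,0],0],[[0,240,0],0],[[0,240,0],0]]'; python3 - <<'E'
from h import *
p,W,m,f=cloud("top");cv2.imwrite("pics/t9.png",p[:,:,::-1])
p,W,m,f=cloud("side");cv2.imwrite("pics/s9.png",p[:,:,::-1])
E
```

```text
time: 35.35
ee_pos: [0.4425, -0.2414, 0.0223]
tcp_rot: [-180.0, 0.0, 176.8]
contact_force: [0.1, -0.5, -0.2]
finger_gap: 0.0813
gripper_force: 0.0
time: 36.02
ee_pos: [0.444, -0.2424, 0.2208]
tcp_rot: [-179.8, 0.3, 176.8]
contact_force: [0.1, -0.7, -0.6]
finger_gap: 0.0808
gripper_force: 0.0
time: 36.77
ee_pos: [0.4547, -0.001, 0.2163]
tcp_rot: [-180.0, -0.1, 176.9]
contact_force: [-0.9, -0.3, -0.5]
finger_gap: 0.0811
gripper_force: 0.0
```

View pics/t9.png

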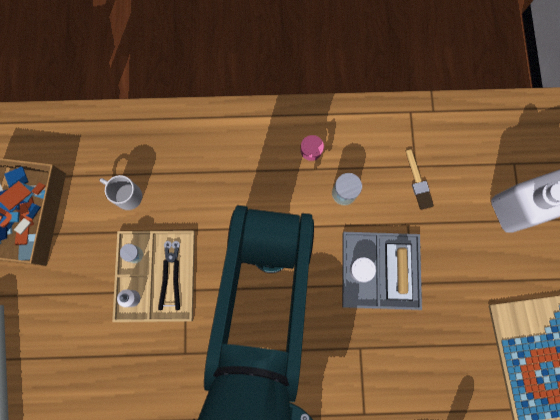

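View pics/s9.png

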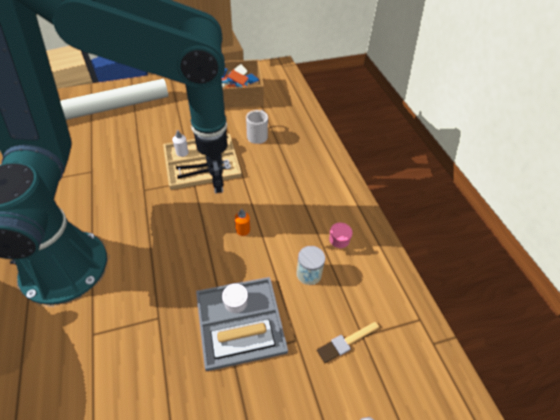

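Both kits are complete: jar (129,254), bottle (126,298) and nippers (171,275) in the plywood tray, tub (363,270) and float (402,270) in the grey one. The mug, brush, large jar and look-alikes haven't moved. Handing in.

```bash
python3 -c "from bench import *; print(hand_in())"
```

```text
the job is handed in; nothing more can be done
None
```

I made up both kits as asked, in the order asked, and handed the job in at about 37 s of robot time; the final views show each item in its bay and the large jar, brush and mug unmoved.

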